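# Find the loose stop bolt and hold its cover open

## Robot

A 6-joint arm with a two-finger parallel gripper is mounted at the origin on a cart in front of the work surface, level with it; the furniture and walls round the work are solid. World frame = base frame: x ahead of the robot, y to its left, z up, the work surface at z = 0. Lengths are in mm, angles in rad, forces in N, time in s.
With the tool pointing down it reaches from about 275 to 750 mm from the base axis. Payload 10.2 kg.
Tool frame: the origin (TCP) lies midway between the tips of the shut fingers; the grasp point (between the pads) lies 19 mm behind it; z points along the fingers, y is the direction in which the jaws open and shut (so a half turn about z gives the same grasp; the last joint's range is limited). The gripper opens to 85 mm and grips with 20 to 120 N. Pads are 22 mm wide; open, the fingers measure 114 mm over their backs; the gripper's body (76 mm by 85 mm) begins 54 mm behind the grasp point. The pads swing forward as they close: fully open they stand 13 mm farther back than shut.
Start: joints at [0.987, 0.313, 1.498, -0, 1.331, -0.223], TCP at [185.35, 491.199, 231.294] pointing down, gripper open.
Joint ranges: [-2.94, 2.94], [-0.97, 2.17], [0.19, 2.56], [-1.23, 4.37], [0.02, 3.11], [-2.88, 2.88]. Speed limits (rad/s): [2.39, 2.39, 3.01, 3.14, 3.14, 3.14].

## Interface

Orientations are given as a unit quaternion [w, x, y, z].
In Python, from rig import sense, capture, finish_job, search_frame, trace gives the robot as it stands.
- The arm moves only by the tool arm_command, never from a script. Its argument "steps" is one flat list of numbers, 5 for each row, row after row: the shift along the world's x, y, z in units of 50 mm (1.0 is 50 mm), then the turn about the world's z in units of 5 degrees (1.0 is 5 degrees), then the opening in per cent of the stroke, from 0 (shut) to 100 (fully open). In form: [dx, dy, dz, twist, fingers, dx, dy, dz, twist, fingers, ...]. A call has 1 to 5 rows; each row shifts and turns the commanded pose from where the row before left it; what a row does not reach is not made up. A row lasts 1/8 s, in which the tool goes at most 62.5 mm and 10.7 degrees, less where a joint would pass 70% of its speed; a pose out of reach is approached as far as the arm can. A call is refused whole if a number of a shift passes 1 or a number of a turn 1, either way. A call with a gripper value outside its range is refused whole. The fingers move at their own pace and stop on an object; "grip_force" is the grip in N (left out, the last holds). Time passes only in rows, so rows that do not move let the fingers close. It gives the time, the measured TCP pose, the force and the opening at its end, in the units of the state.
- sense(): the state, without advancing time (a new reading comes with each control period).
- capture(name): name is "side" or "top"; returns a dict with "frame" (420x560x3 uint8, blue, green, red), "fov_y" (degrees; the focal length in pixels is half the picture's height over the tangent of half this angle, whatever the lens; pixels are square), "cx", "cy" (the principal point, pixels), "extrinsics" (4x4, takes a point from world to camera coordinates). Camera axes: x right, y down, z forward; pixel columns grow to the right and rows downward; lengths in mm; the calibration is good to about 2 mm. A picture is of the moment at which its call begins. There is no depth.
- finish_job(): hands the job in, once; it reports no verdict.
Trained networks look in a picture, given as the dict that the camera call returned (one of the last four; its "shot" number tells which), for a name from the list of things; names that differ only in an ending like _2 or _b are one class to them, and where a whole thing is asked for, a point or a joint stands for the part that bears it (a point fixed in the world has none). Each returns a list of dicts, best first, with "score" (0 to 1); they miss things now and then, are a little off and sometimes report something else, mostly with a low value. They report only what shows in the picture. A call takes as long as a camera call.
- search_frame(picture, target): "point" ([x, y, z] in mm, in world coordinates, good to about 4 mm: the middle of the surface that is visible of it).
- trace(picture, target): "mask" (420x560 bool, what is visible of it).
The state is a dict: "time_s": time; "joints": joint angles; "dq": joint speeds; "tau": joint torques, N m; "eef_pos": TCP position; "ee_rot": TCP orientation; "force": force on the tool from outside, world axes, zero at the start; "wrist_torque": the same for the moment, N m; "grip_width": opening from 0.0 (shut) to 1.0 (fully open).
Only numpy, scipy, OpenCV 4.12 (cv2) and the standard library are available. Lean on these libraries where they do the work, as an engineer would, in place of code of your own. Each camera call takes 0.05 s, during which the arm holds its last target. There are 200 camera calls.

## Task

One of the three stop bolts on the grey fixture has worked loose: tap them from above, one after another, until you find the one that sinks, and push that one down as far as it goes. Then lift the spring cover right behind that bolt well open (more than half way up), so that its lock screw can be reached, and finish while still holding the cover open and still. Do not open the covers of the sound bolts, and leave the other things on the bench alone.

Things in the scene. Friction and masses are not known exactly. Their poses are not given: they have to be found in the camera images.
- fixture: fixed grey block 128 (x) x 246 (y) x 40 mm; low end ears, 20 mm high, reach y = +-164. Origin: centre of underside; x from bolts to hinges (away from the robot, turned up to 0.35 rad), y left, z up. On it three like stations at y = +75 left, 0 middle, -75 right: hex stop bolt at x = -44 and, behind it, its lock screw's steel spring cover. Exactly one bolt is loose; looks do not tell.
- bolt_left (a joint): how far the left stop bolt has sunk, m: 0 = as found. The loose bolt gives way under a downward push of about 3 N, sinks 8 mm to a stop and stays where it was pushed to; a tight bolt does not sink (under 1.5 mm even when pushed with 25 N).
- bolt_left_top (a point): centre of the flat top of the left bolt's hex head (19 mm across flats, 9 mm high); as found 62 mm above the bench. Moves with the bolt.
- cover_left (a joint): opening of the left cover, rad: 0 = shut, 1.3 = end of travel. Cover 44 mm long, 46 wide, top 56 mm above the bench; hinged at its far edge about the line along fixture y through fixture x = 52 mm, z = 46 mm; front edge swings up and back. A spring (about 1 to 3 N at the grip) always pulls it shut: it never stays open by itself.
- cover_left_grip (a point): centre of the left cover's grip: black crossbar along fixture y, 30 mm long, 12 mm thick, domed ends, on an 8 mm stalk leaning forward from the cover. Shut: fixture x = -8 mm, z = 78 mm (38 mm above the block's top). Pinch it across its two ends from above; it goes round the hinge at 68 mm radius with the cover and may turn between the fingers.
- bolt_middle (a joint): how far the middle stop bolt has sunk, m: 0 = as found. The loose bolt gives way under a downward push of about 3 N, sinks 8 mm to a stop and stays where it was pushed to; a tight bolt does not sink (under 1.5 mm even when pushed with 25 N).
- bolt_middle_top (a point): centre of the flat top of the middle bolt's hex head (19 mm across flats, 9 mm high); as found 62 mm above the bench. Moves with the bolt.
- cover_middle (a joint): opening of the middle cover, rad: 0 = shut, 1.3 = end of travel. Cover 44 mm long, 46 wide, top 56 mm above the bench; hinged at its far edge about the line along fixture y through fixture x = 52 mm, z = 46 mm; front edge swings up and back. A spring (about 1 to 3 N at the grip) always pulls it shut: it never stays open by itself.
- cover_middle_grip (a point): centre of the middle cover's grip: black crossbar along fixture y, 30 mm long, 12 mm thick, domed ends, on an 8 mm stalk leaning forward from the cover. Shut: fixture x = -8 mm, z = 78 mm (38 mm above the block's top). Pinch it across its two ends from above; it goes round the hinge at 68 mm radius with the cover and may turn between the fingers.
- bolt_right (a joint): how far the right stop bolt has sunk, m: 0 = as found. The loose bolt gives way under a downward push of about 3 N, sinks 8 mm to a stop and stays where it was pushed to; a tight bolt does not sink (under 1.5 mm even when pushed with 25 N).
- bolt_right_top (a point): centre of the flat top of the right bolt's hex head (19 mm across flats, 9 mm high); as found 62 mm above the bench. Moves with the bolt.
- cover_right (a joint): opening of the right cover, rad: 0 = shut, 1.3 = end of travel. Cover 44 mm long, 46 wide, top 56 mm above the bench; hinged at its far edge about the line along fixture y through fixture x = 52 mm, z = 46 mm; front edge swings up and back. A spring (about 1 to 3 N at the grip) always pulls it shut: it never stays open by itself.
- cover_right_grip (a point): centre of the right cover's grip: black crossbar along fixture y, 30 mm long, 12 mm thick, domed ends, on an 8 mm stalk leaning forward from the cover. Shut: fixture x = -8 mm, z = 78 mm (38 mm above the block's top). Pinch it across its two ends from above; it goes round the hinge at 68 mm radius with the cover and may turn between the fingers.
- hex_key: black L-shaped hex key, 31x93x7 mm, lying in front of the fixture; loose, to be left alone. Origin: about its middle, near the bench.
- ring_gauge: steel ring 39 mm across, 17 mm high, lying in front of the fixture; loose, to be left alone. Origin: about its middle, near the bench.
- vee_block: steel vee block 44x46x35 mm, behind the fixture; loose, to be left alone. Origin: about its middle, near the bench.
- gauge_block_0: steel slip gauge 9x35x20 mm, behind the fixture; loose, to be left alone. Origin: about its middle, near the bench.
- plug_gauge: plug gauge, black grip with steel ends, 84 mm long, right of the fixture; loose, to be left alone. Origin: about its middle, near the bench.
- screwdriver: screwdriver with red handle, 120 mm long, left of the fixture; loose, to be left alone. Origin: about its middle, near the bench.

How it is judged (in metres and radians):
On the way, in this order (a step that is already met when the one before it is completed fails the run):
1. the loose bolt has been found and pushed down (value of joint any of bolt_left, bolt_middle, bolt_right above 0.005 m), for 0.1 s.
2. the cover behind the sunk bolt is lifted more than half way (((value of joint bolt_left above 0.005 m and value of joint cover_left above 0.75 rad) or (value of joint bolt_middle above 0.005 m and value of joint cover_middle above 0.75 rad) or (value of joint bolt_right above 0.005 m and value of joint cover_right above 0.75 rad))), for 0.2 s.
At the end, for the whole second after the job is handed in: The loose bolt is down by more than 5 mm (of 8), its own cover stands open by more than 0.75 rad (of 1.3) and still (under 0.15 rad/s), held there by the fingers (contact over 0.5 N), and the other two covers are shut (under 0.15 rad) (((value of joint bolt_left above 0.005 m and value of joint cover_left above 0.75 rad and velocity of joint cover_left between -0.15 and 0.15 rad/s and value of joint each of cover_middle, cover_right below 0.15 rad) or (value of joint bolt_middle above 0.005 m and value of joint cover_middle above 0.75 rad and velocity of joint cover_middle between -0.15 and 0.15 rad/s and value of joint each of cover_left, cover_right below 0.15 rad) or (value of joint bolt_right above 0.005 m and value of joint cover_right above 0.75 rad and velocity of joint cover_right between -0.15 and 0.15 rad/s and value of joint each of cover_left, cover_middle below 0.15 rad)) and contact force between the fingers and fixture above 0.5 N); the arm keeps its last pose, push and grip.
It fails at once if the cover of a bolt that has not sunk is opened (beyond 0.3 rad) ((value of joint cover_left above 0.3 rad and value of joint bolt_left below 0.004 m) or (value of joint cover_middle above 0.3 rad and value of joint bolt_middle below 0.004 m) or (value of joint cover_right above 0.3 rad and value of joint bolt_right below 0.004 m)).
It fails at once if another thing on the bench is pushed away (more than 30 mm) (distance of any of hex_key, ring_gauge, vee_block, gauge_block_0, plug_gauge, screwdriver from where it was at the start of the episode above 0.03 m).
It also fails if it takes over 48 s, if anything falls off the work surface, if the arm or the gripper's body presses on something with over 40 N, if the wrist force passes 120 N, or if a joint passes its speed limit or range.

## Working session

There is one attempt and no reset: what is moved stays moved. The work goes in short steps, Python scripts to look and compute and a tool call to move; the robot and the scene stay as the last step left them, time stands still between calls to the robot, and variables do not carry over. Pictures are saved under pics/ and viewed, on a budget of 10 in all, crops included, one or two more only if the job needs it, and the job is handed in when it is done.

Besides the shell and the picture viewer there is one more tool, called after "Request:" by a JSON object that holds its "method" and its "body", one argument or row to a line. arm_command: Moves the arm, as the interface text tells. Its arguments: {"type":"object","properties":{"steps":{"type":"array"},"grip_force":{"type":"number"}},"required":["steps"]}

```bash
mkdir -p pics
python3 - <<'E'
from rig import *
import cv2
s=sense();print({k:(v if not hasattr(v,'__len__') else [round(float(x),3) for x in v]) for k,v in s.items()})
for n in("top","side"):
    c=capture(n);cv2.imwrite(f"pics/{n}0.png",c["frame"])
    for t in ["bolt_left_top","bolt_middle_top","bolt_right_top","cover_left_grip","cover_middle_grip","cover_right_grip","fixture"]:
        print(n,t,[([round(float(x)) for x in r["point"]],round(r["score"],2)) for r in search_frame(c,t)])
E
```

```text
{'time_s': 0.0, 'joints': [0.987, 0.313, 1.498, -0.0, 1.331, -0.223], 'dq': [-0.001, -0.0, -0.0, -0.001, 0.001, 0.001], 'tau': [-0.001, -41.227, -25.974, -0.0, 0.004, 0.0], 'eef_pos': [185.222, 490.975, 230.751], 'ee_rot': [-0.0, 0.179, 0.984, -0.001], 'force': [-0.272, -0.117, -0.273], 'wrist_torque': [0.008, 0.003, 0.015], 'grip_width': 0.999982283518343}
top bolt_left_top []
top bolt_middle_top [([531, -41, 57], 0.59), ([455, 34, 58], 0.42)]
top bolt_right_top [([454, -46, 62], 0.59), ([397, 296, 16], 0.44)]
top cover_left_grip [([522, 108, 52], 0.72)]
top cover_middle_grip [([524, 33, 54], 0.91), ([455, 34, 58], 0.73)]
top cover_right_grip [([534, -42, 58], 0.87), ([397, 297, 16], 0.75)]
top fixture [([492, 34, 43], 0.94)]
side bolt_left_top [([460, 100, 62], 0.59), ([393, -41, 11], 0.53)]
side bolt_middle_top []
side bolt_right_top [([530, -53, 52], 0.3)]
side cover_left_grip [([524, 102, 55], 0.82)]
side cover_middle_grip [([526, 28, 54], 0.54)]
side cover_right_grip [([528, -50, 56], 0.62)]
side fixture [([496, -42, 34], 0.91)]
```

View pics/top0.png

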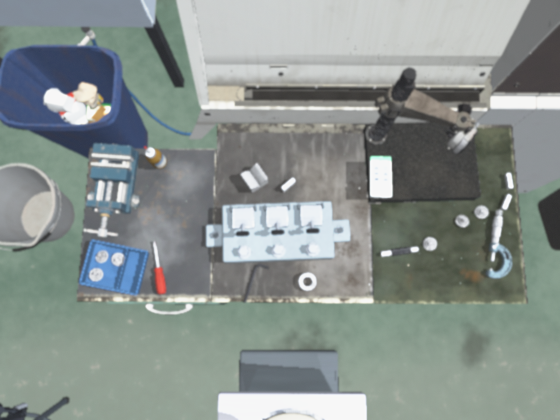

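View pics/side0.png

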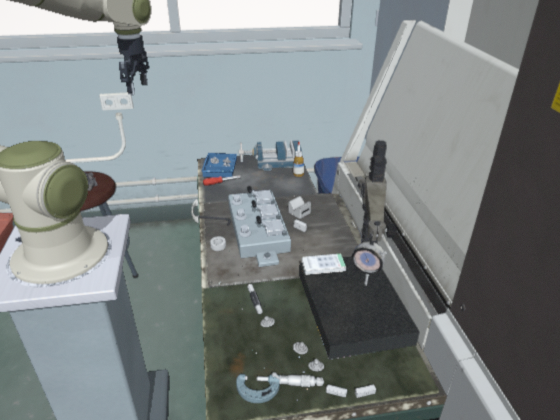

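The top view shows the fixture at about (280,232) px, with bolts near (244,252), (278,250), (313,249) and grips near (247,232), (280,231), (312,230). The side view shows the same layout, with the workspace above it clear. I'll zoom in for a precise pose fit.

```bash
cat > h.py <<'E'
import numpy as np,cv2
def project(c,P):
    E=np.array(c["extrinsics"]);q=np.atleast_2d(P)@E[:3,:3].T+E[:3,3]
    f=c["frame"].shape[0]/2/np.tan(np.radians(c["fov_y"])/2)
    return q[:,:2]/q[:,2:]*f+[c["cx"],c["cy"]]
def unproj(c,uv,z):
    E=np.array(c["extrinsics"]);f=c["frame"].shape[0]/2/np.tan(np.radians(c["fov_y"])/2)
    d=E[:3,:3].T@np.array([(uv[0]-c["cx"])/f,(uv[1]-c["cy"])/f,1]);o=-E[:3,:3].T@E[:3,3]
    return o+d*(z-o[2])/d[2]
def fw(p,pose):
    x,y,a=pose;p=np.atleast_2d(p).astype(float);c,s=np.cos(a),np.sin(a)
    return np.c_[x+c*p[:,0]-s*p[:,1],y+s*p[:,0]+c*p[:,1],p[:,2]]
FEAT=[(-44,y,62) for y in(75,0,-75)]+[(-8,y,84) for y in(75,0,-75)]
BOX=[(sx*64,sy*123,40) for sx,sy in((-1,-1),(-1,1),(1,1),(1,-1))]
E
python3 - <<'E'
from rig import *
from h import *
c=capture("top");m=trace(c,"fixture")[0]["mask"]
k=cv2.morphologyEx(m.astype(np.uint8),cv2.MORPH_OPEN,np.ones((3,3)))
r=cv2.minAreaRect(np.argwhere(k)[:,::-1].astype(np.float32));print(r)
uv=[(244,252),(278,250),(313,249)]
B=np.array([unproj(c,u,62) for u in uv]);print(B.round())
d=B[0]-B[2];a=np.arctan2(-d[0],d[1]);print("yaw",a)
pose=(B[:,0].mean()+44*np.cos(a),B[:,1].mean()+44*np.sin(a),a);print(pose)
S=7;x0,y0=195,180
im=cv2.resize(c["frame"][y0:y0+80,x0:x0+113+0],None,fx=S,fy=S,interpolation=cv2.INTER_CUBIC)
for P,col in((FEAT,(0,0,255)),(BOX,(0,255,0))):
    for u in project(c,fw(P,pose)): cv2.drawMarker(im,tuple(int(round(v)) for v in ((u-[x0,y0]+.5)*S)),col,cv2.MARKER_CROSS,14,1)
cv2.imwrite("pics/z1.png",im)
E
```

```text
((277.3953857421875, 232.38418579101562), (59.472442626953125, 143.60516357421875), 87.70938873291016)
[[450. 102.  62.]
 [454.  28.  62.]
 [457. -47.  62.]]
yaw 0.04941617148331068
(np.float64(497.69997432712876), np.float64(29.87624883428039), np.float64(0.04941617148331068))
```

View pics/z1.png

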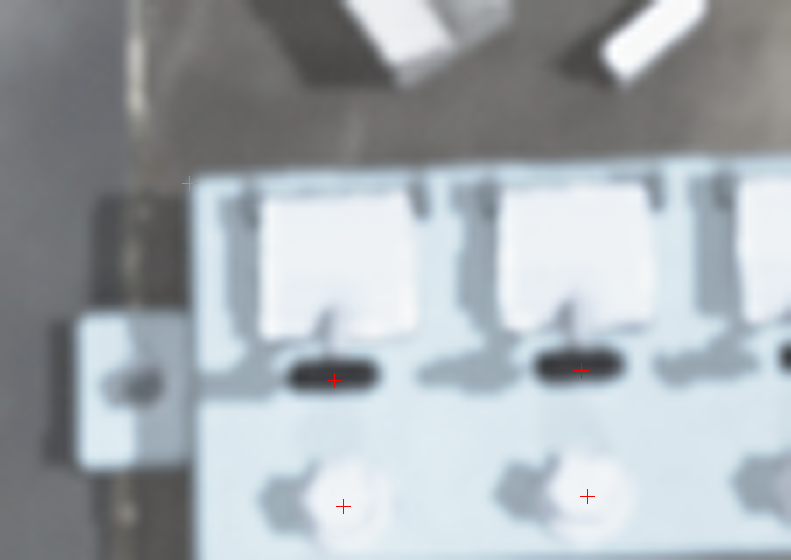

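The zoom shows bolts at crop (347,501) and (589,494), and grips at (333,375) and (579,365). They sit about 0.7 px behind my markers, so the refined pose is about (499.3, 29.7, 0.042). Next I'll move above the left bolt with the fingers shut.

Request:
{"method": "arm_command", "body": {
  "steps": [0.53,-0.78,-0.1,0.46,0,0.53,-0.78,-0.1,0.46,0,0.53,-0.78,-0.1,0.46,0,0.53,-0.78,-0.1,0.46,0,0.53,-0.78,-0.1,0.46,0],
  "grip_force": 40
}}

```text
time_s: 1.52
eef_pos: [318.5, 294.9, 206.3]
ee_rot: [0.0, 0.079, 0.997, 0.0]
force: [0.5, 0.9, -0.2]
grip_width: 0.001
```

Request:
{"method": "arm_command", "body": {
  "steps": [0.53,-0.78,-0.2,0.46,0,0.53,-0.78,-0.2,0.46,0,0.53,-0.78,-0.2,0.46,0,0.53,-0.78,-0.2,0.46,0,0.53,-0.78,-0.2,0.46,0]
}}

```text
time_s: 2.15
eef_pos: [451.2, 99.8, 156.2]
ee_rot: [0.0, -0.021, 1.0, 0.0]
force: [1.0, 0.7, -0.2]
grip_width: 0.004
```

Request:
{"method": "arm_command", "body": {
  "steps": [0,0,0,0,0,0,0,0,0,0]
}}

```text
time_s: 2.4
eef_pos: [450.1, 101.5, 156.4]
ee_rot: [-0.0, -0.02, 1.0, 0.0]
force: [0.4, -0.4, 0.6]
grip_width: -0.002
```

Request:
{"method": "arm_command", "body": {
  "steps": [0,0.03,-0.7,0,0,0,0,-0.7,0,0,0,0,-0.38,0,0,0,0,0,0,0,0,0,0,0,0]
}}

```text
time_s: 3.02
eef_pos: [450.7, 103.2, 68.3]
ee_rot: [0.001, -0.021, 1.0, -0.0]
force: [0.0, 0.0, 0.6]
grip_width: -0.005
```

Request:
{"method": "arm_command", "body": {
  "steps": [0,0,-0.06,0,0,0,0,-0.04,0,0,0,0,0,0,0]
}}

```text
time_s: 3.4
eef_pos: [450.3, 102.7, 62.3]
ee_rot: [-0.0, -0.02, 1.0, 0.0]
force: [-0.1, 0.5, 0.4]
grip_width: 0.001
```

Request:
{"method": "arm_command", "body": {
  "steps": [0,0,-0.04,0,0,0,0,0,0,0]
}}

```text
time_s: 3.65
eef_pos: [450.6, 102.7, 62.0]
ee_rot: [0.0, -0.02, 1.0, -0.0]
force: [-7.6, -1.5, 23.1]
grip_width: 0.001
```

Request:
{"method": "arm_command", "body": {
  "steps": [0,0,-0.04,0,0,0,0,0,0,0]
}}

```text
time_s: 3.9
eef_pos: [450.8, 102.7, 61.7]
ee_rot: [0.001, -0.021, 1.0, -0.0]
force: [-16.7, -1.0, 47.6]
grip_width: -0.0
```

Left is tight (48 N, no give). Middle next.

Request:
{"method": "arm_command", "body": {
  "steps": [0,0,0.45,0,0,0.03,-0.75,0,0,0,0.03,-0.75,0,0,0,0,0,-0.38,0,0,0,0,0,0,0]
}}

```text
time_s: 4.53
eef_pos: [454.0, 26.9, 62.2]
ee_rot: [0.001, -0.02, 1.0, -0.0]
force: [0.0, -1.8, 3.7]
grip_width: -0.001
```

Request:
{"method": "arm_command", "body": {
  "steps": [0,0,-0.04,0,0,0,0,0,0,0]
}}

```text
time_s: 4.78
eef_pos: [454.2, 27.0, 61.9]
ee_rot: [0.001, -0.021, 1.0, -0.001]
force: [-7.4, -4.1, 27.5]
grip_width: 0.005
```

Request:
{"method": "arm_command", "body": {
  "steps": [0,0,-0.04,0,0,0,0,0,0,0]
}}

```text
time_s: 5.03
eef_pos: [454.4, 27.0, 61.6]
ee_rot: [0.001, -0.021, 1.0, -0.001]
force: [-17.2, -3.5, 50.8]
grip_width: 0.002
```

Middle is tight too. Now the right one.

Request:
{"method": "arm_command", "body": {
  "steps": [0,0,0.45,0,0,0.03,-0.75,0,0,0,0.03,-0.75,0,0,0,0,0,-0.38,0,0,0,0,0,0,0]
}}

```text
time_s: 5.65
eef_pos: [455.8, -47.3, 60.6]
ee_rot: [-0.001, -0.02, 1.0, 0.0]
force: [0.1, 0.1, -0.1]
grip_width: 0.001
```

Request:
{"method": "arm_command", "body": {
  "steps": [0,0,-0.04,0,0,0,0,0,0,0]
}}

```text
time_s: 5.9
eef_pos: [456.4, -47.0, 59.6]
ee_rot: [0.0, -0.021, 1.0, -0.0]
force: [-1.0, 1.1, 0.7]
grip_width: 0.001
```

Request:
{"method": "arm_command", "body": {
  "steps": [0,0,-0.04,0,0,0,0,0,0,0]
}}

```text
time_s: 6.15
eef_pos: [456.5, -47.2, 57.4]
ee_rot: [0.0, -0.02, 1.0, -0.0]
force: [0.8, 1.1, 1.1]
grip_width: 0.001
```

Request:
{"method": "arm_command", "body": {
  "steps": [0,0,-0.06,0,0,0,0,0,0,0]
}}

```text
time_s: 6.4
eef_pos: [456.3, -47.3, 54.1]
ee_rot: [-0.0, -0.02, 1.0, -0.0]
force: [0.5, 0.7, -0.6]
grip_width: 0.0
```

Request:
{"method": "arm_command", "body": {
  "steps": [0,0,-0.04,0,0,0,0,0,0,0]
}}

```text
time_s: 6.65
eef_pos: [456.5, -47.4, 53.8]
ee_rot: [0.0, -0.02, 1.0, -0.0]
force: [-8.3, 2.5, 24.2]
grip_width: 0.002
```

The right bolt sank 8 mm to its stop. Next I'll rise, open the fingers, and hover over the right grip.

Request:
{"method": "arm_command", "body": {
  "steps": [0,0,0.6,0,0,0,0,0.6,0,60,0.38,0.02,0,0,60,0.38,0.01,0,0,60,0,0,0,0,60],
  "grip_force": 50
}}

```text
time_s: 7.28
eef_pos: [494.7, -45.9, 112.0]
ee_rot: [-0.0, -0.021, 1.0, -0.0]
force: [-0.2, 1.0, -0.1]
grip_width: 0.598
```

Run:
```python
from rig import *
from h import *
s=sense();print(s["eef_pos"],s["grip_width"])
pose=(499.3,29.7,0.042)
ims=[]
for n in("top","side"):
    c=capture(n);u=project(c,fw([(-8,-75,78)],pose))[0];x0,y0=[int(v)-28 for v in u]
    im=cv2.resize(c["frame"][y0:y0+56,x0:x0+56],None,fx=7,fy=7,interpolation=cv2.INTER_CUBIC)
    for P in FEAT[:5]+[(-8,-75,78)]+BOX:
        q=project(c,fw([P],pose))[0];cv2.drawMarker(im,tuple(int(round(v)) for v in ((q-[x0,y0]+.5)*7)),(0,0,255),cv2.MARKER_CROSS,14,1)
    ims.append(im)
cv2.imwrite("pics/hov.png",np.hstack(ims))
```

```text
[494.68264711 -45.86380167 111.97494931] 0.598080898100038
```

View pics/hov.png

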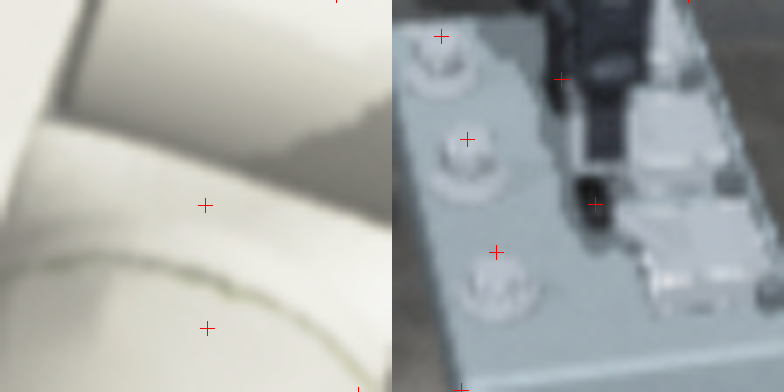

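In the side view the right bolt is sunk, with its head well below the as-found marker at (497,252). The grip at (595,204) coincides with the prediction. I'll go down and pinch it.

Request:
{"method": "arm_command", "body": {
  "steps": [0,0,-0.4,0,60,0,0,-0.4,0,60,0,0,-0.28,0,60,0,0,0,0,60]
}}

```text
time_s: 7.88
eef_pos: [493.7, -45.7, 57.7]
ee_rot: [-0.001, -0.02, 1.0, 0.0]
force: [-0.1, -0.7, 0.6]
grip_width: 0.597
```

Request:
{"method": "arm_command", "body": {
  "steps": [0,0,0,0,20,0,0,0,0,20,0,0,0,0,20,0,0,0,0,20]
}}

```text
time_s: 8.38
eef_pos: [494.0, -43.0, 59.2]
ee_rot: [-0.0, -0.02, 1.0, 0.002]
force: [-2.3, 17.9, 8.4]
grip_width: 0.313
```

Gripped at 0.313, about 26.6 mm wide against an expected 30, with a 3 mm sideways offset. I'll shift +y to relieve it and look.

Request:
{"method": "arm_command", "body": {
  "steps": [0,0.06,0,0,20,0,0,0,0,20]
}}

```text
time_s: 8.62
eef_pos: [494.1, -42.4, 59.4]
ee_rot: [-0.0, -0.02, 1.0, 0.0]
force: [-4.9, 2.9, 7.3]
grip_width: 0.308
```

Run:
```python
from rig import *
from h import *
s=sense();print(s["eef_pos"],s["force"],s["wrist_torque"],s["grip_width"])
c=capture("side");u=project(c,fw([(-8,-75,78)],(499.3,29.7,0.042)))[0];x0,y0=[int(v)-32 for v in u]
cv2.imwrite("pics/grip.png",cv2.resize(c["frame"][y0:y0+60,x0:x0+70],None,fx=9,fy=9,interpolation=cv2.INTER_CUBIC))
```

```text
[494.12188553 -42.42666045  59.41028344] [-4.94626301  2.93760759  7.2753861 ] [ 0.37660489  0.78440523 -0.11735638] 0.3076500886219492
```

View pics/grip.png

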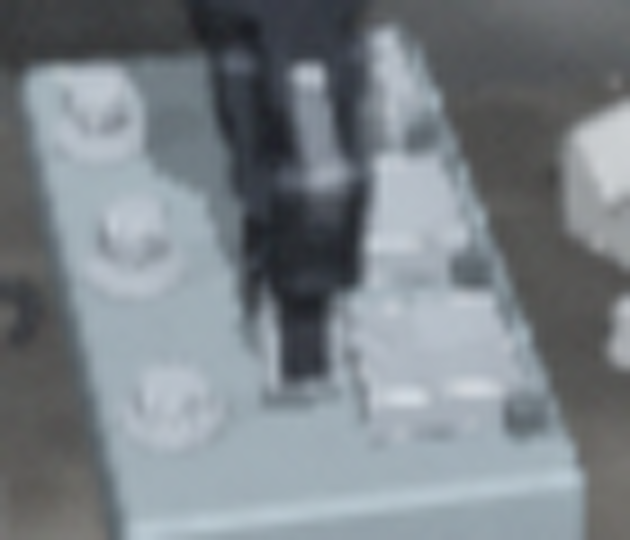

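The side view shows the finger on the bar end near (300,350), clear of the cover. I'll relieve the 2 mm vertical preload and start along the arc.

Request:
{"method": "arm_command", "body": {
  "steps": [0,0,0.04,0,20,0.07,0,0.11,0,20,0.08,0.01,0.11,0,20,0,0,0,0,20]
}}

```text
time_s: 9.18
eef_pos: [502.1, -42.1, 71.5]
ee_rot: [-0.0, -0.02, 1.0, 0.0]
force: [1.3, 4.0, -5.0]
grip_width: 0.305
```

Run:
```python
from rig import *
from h import *
s=sense();print(s["eef_pos"],s["force"],s["wrist_torque"],s["grip_width"])
c=capture("side");u=project(c,fw([(-8,-75,78)],(499.3,29.7,0.042)))[0];x0,y0=[int(v)-32 for v in u]
cv2.imwrite("pics/lift1.png",cv2.resize(c["frame"][y0:y0+60,x0:x0+70],None,fx=9,fy=9,interpolation=cv2.INTER_CUBIC))
```

```text
[502.10902946 -42.08071164  71.53755391] [ 1.32827533  4.04510721 -4.97099635] [ 0.86804342 -0.08776884 -0.11196427] 0.3054737467258616
```

View pics/lift1.png

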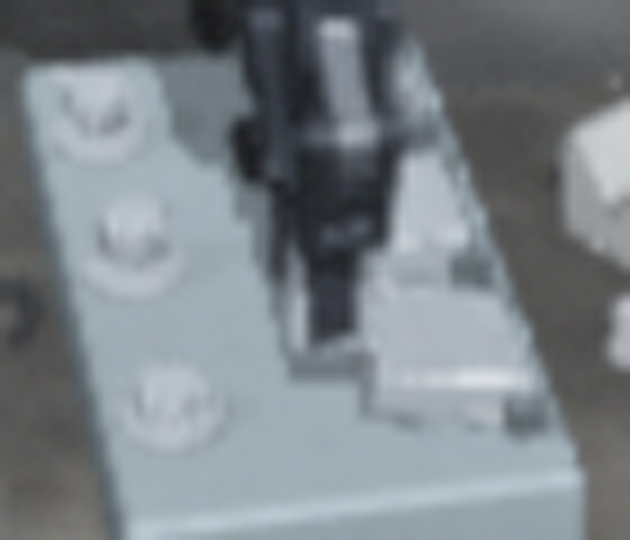

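The cover's front edge has risen (it is tilted at (450,380)) and the grip is holding. I'll continue along the arc.

Request:
{"method": "arm_command", "body": {
  "steps": [0.1,0,0.1,0,20,0.1,0.01,0.1,0,20,0.11,0,0.08,0,20,0.12,0.01,0.07,0,20,0,0,0,0,20]
}}

```text
time_s: 9.85
eef_pos: [523.6, -41.2, 88.8]
ee_rot: [-0.0, -0.021, 1.0, 0.0]
force: [-0.3, 5.0, -6.1]
grip_width: 0.304
```

Request:
{"method": "arm_command", "body": {
  "steps": [0.12,0,0.06,0,20,0.13,0.01,0.04,0,20,0.13,0,0.03,0,20,0.13,0.01,0.02,0,20,0,0,0,0,20]
}}

```text
time_s: 10.48
eef_pos: [550.0, -41.0, 97.2]
ee_rot: [0.001, -0.02, 1.0, -0.001]
force: [-0.1, -0.2, -0.4]
grip_width: 0.203
```

Run:
```python
from rig import *
from h import *
s=sense();print(s["eef_pos"],s["force"],s["wrist_torque"],s["grip_width"])
c=capture("side");u=project(c,fw([(-8,-75,78)],(499.3,29.7,0.042)))[0];x0,y0=[int(v)-32 for v in u]
cv2.imwrite("pics/lift2.png",cv2.resize(c["frame"][y0:y0+60,x0:x0+70],None,fx=9,fy=9,interpolation=cv2.INTER_CUBIC))
```

```text
[550.03631266 -41.0123119   97.2365045 ] [-0.13640288 -0.17243456 -0.36044661] [ 0.0349026  -0.01979641  0.02030636] 0.20336612189335357
```

View pics/lift2.png

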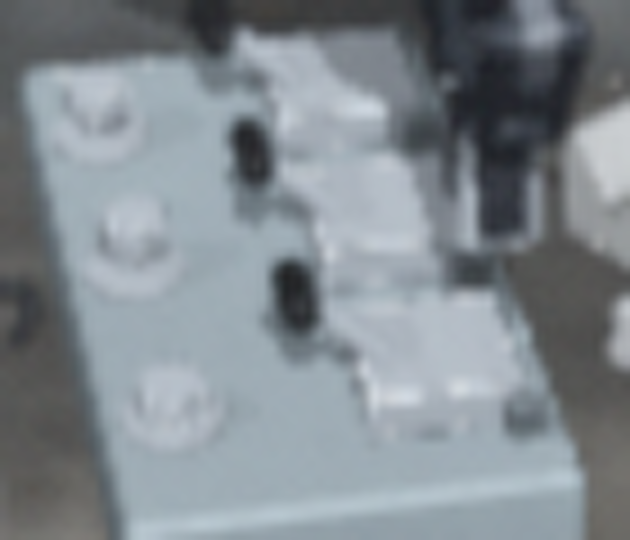

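The bar slipped out near the top of the arc and the cover snapped shut again; it now rests at (297,297) in the crop. I'll measure the bar numerically, then regrasp deeper and harder with the y offset corrected.

Run:
```python
from rig import *
from h import *
pose=(499.3,29.7,0.042)
c=capture("side");g=cv2.cvtColor(c["frame"],cv2.COLOR_BGR2GRAY)
for y in(0,-75):
    u=project(c,fw([(-8,y,78)],pose))[0];x0,y0=[int(v)-6 for v in u]
    w=np.clip(110-g[y0:y0+13,x0:x0+13].astype(float),0,None)
    n,l,st,ce=cv2.connectedComponentsWithStats((w>0).astype(np.uint8))
    b=1+np.argmax(st[1:,4]);q=np.array([x0,y0])+ce[b];print(u,q,st[b],unproj(c,q,78),fw([(-8,y,78)],pose))
    print([project(c,fw([(-8,y+d,78)],pose))[0].round(1) for d in(-15,15)])
```

```text
[253.63846748 203.70810125] [253.51612903 203.64516129] [ 5  3  4  9 31] [491.02767694  29.71800325  78.        ] [[491.30705496  29.36409878  78.        ]]
[array([254.6, 206.8]), array([252.7, 200.7])]
[258.47336292 219.63421776] [258.15  219.875] [ 4  3  6  9 40] [493.53124329 -46.49107249  78.        ] [[494.45612894 -45.56976095  78.        ]]
[array([259.5, 223. ]), array([257.5, 216.3])]
```

Request:
{"method": "arm_command", "body": {
  "steps": [0,0,0.4,0,60,-0.5,0,0,0,60,-0.6,-0.03,0,0,60,0,0,0,0,60],
  "grip_force": 100
}}

```text
time_s: 11.08
eef_pos: [492.9, -42.0, 116.8]
ee_rot: [0.0, -0.02, 1.0, -0.0]
force: [1.4, -0.2, 0.7]
grip_width: 0.599
```

Request:
{"method": "arm_command", "body": {
  "steps": [0.02,-0.03,-0.4,0,60,0,0,-0.4,0,60,0,0,-0.36,0,60,0,0,-0.1,0,60,0,0,0,0,60]
}}

```text
time_s: 11.7
eef_pos: [495.3, -43.5, 53.6]
ee_rot: [0.0, -0.02, 1.0, -0.0]
force: [-0.0, -0.1, 1.3]
grip_width: 0.599
```

Request:
{"method": "arm_command", "body": {
  "steps": [0,0,0,0,45,0,0,0,0,38,0,0,0,0,38]
}}

```text
time_s: 12.08
eef_pos: [495.0, -43.3, 53.6]
ee_rot: [0.0, -0.02, 1.0, -0.0]
force: [-0.3, 0.8, 0.9]
grip_width: 0.379
```

Request:
{"method": "arm_command", "body": {
  "steps": [0,0,0,0,20,0,0,0,0,20]
}}

```text
time_s: 12.32
eef_pos: [494.7, -42.4, 53.8]
ee_rot: [-0.0, -0.02, 1.0, 0.001]
force: [-1.8, 7.1, 7.0]
grip_width: 0.291
```

Closing at the deeper pinch left z unchanged (53.8). I'll lift in stages and check the width after each.

Request:
{"method": "arm_command", "body": {
  "steps": [0,0.02,0,0,20,0.07,0,0.11,0,20,0.08,0,0.11,0,20,0.09,0,0.1,0,20,0.1,0,0.09,0,20]
}}

```text
time_s: 12.95
eef_pos: [510.5, -41.6, 73.0]
ee_rot: [-0.002, -0.02, 1.0, 0.001]
force: [6.6, 0.8, -15.9]
grip_width: 0.288
```

Request:
{"method": "arm_command", "body": {
  "steps": [0.11,0,0.08,0,20,0.12,0.01,0.07,0,20,0,0,0,0,20]
}}

```text
time_s: 13.32
eef_pos: [522.3, -41.2, 82.9]
ee_rot: [-0.002, -0.02, 1.0, 0.001]
force: [-16.9, 3.2, 19.2]
grip_width: 0.287
```

Request:
{"method": "arm_command", "body": {
  "steps": [0.11,0.01,0.07,0,20,0.12,0,0.06,0,20,0,0,0,0,20]
}}

```text
time_s: 13.7
eef_pos: [535.1, -41.3, 90.8]
ee_rot: [0.0, -0.02, 1.0, -0.0]
force: [-16.3, 4.6, 27.3]
grip_width: 0.284
```

Run:
```python
from rig import *
from h import *
s=sense();print(s["eef_pos"],s["force"],s["wrist_torque"],s["grip_width"])
c=capture("side");u=project(c,fw([(-8,-75,78)],(499.3,29.7,0.042)))[0];x0,y0=[int(v)-32 for v in u]
cv2.imwrite("pics/lift3.png",cv2.resize(c["frame"][y0-12:y0+48,x0:x0+70],None,fx=10,fy=10,interpolation=cv2.INTER_CUBIC))
```

```text
[535.09160379 -41.29142316  90.82911128] [-16.29227844   4.55664643  27.30584639] [-0.41008459  2.81111635 -0.83830648] 0.2838782044627059
```

View pics/lift3.png

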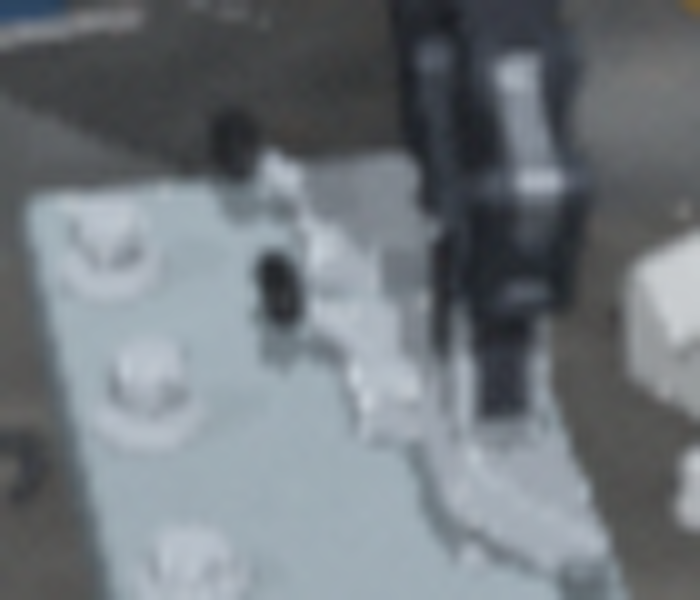

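The right cover is now well up (about 0.8 rad by geometry), with the finger at (500,380) close to its front edge. The others are shut. I'll ease upward slightly and go on for margin.

Request:
{"method": "arm_command", "body": {
  "steps": [0.06,0,0.05,0,20,0.06,0,0.04,0,20,0,0,0,0,20]
}}

```text
time_s: 14.12
eef_pos: [541.8, -41.5, 93.0]
ee_rot: [0.001, -0.021, 1.0, -0.0]
force: [0.2, 1.1, -0.9]
grip_width: 0.2
```

It slipped again; the width ran down to the command. Before retrying I'll overlay cover and finger models on the last picture to see where the bar sat between the pads.

Run:
```python
from rig import *
from h import *
pose=(499.3,29.7,0.042)
c=capture("side");u=project(c,fw([(-8,-75,78)],pose))[0];x0,y0=[int(v)-32 for v in u];y0-=12
im=cv2.imread("pics/lift3.png")
def rot(P,t):
    P=np.array(P,float);x,z=P[:,0]-52,P[:,2]-46;cc,s=np.cos(t),np.sin(t)
    return np.c_[52+x*cc+z*s,P[:,1],46-x*s+z*cc]
def draw(Q,col,closed=True):
    q=((project(c,Q)-[x0,y0]+.5)*10).round().astype(int);cv2.polylines(im,[q],closed,col,1)
cov=[(8,-98,56),(8,-52,56),(52,-52,56),(52,-98,56)]
for t,col in((.6,(0,0,255)),(.8,(0,255,255)),(1.0,(0,255,0))):
    draw(fw(rot(cov,t),pose),col); b=rot([(-8,-90,78),(-8,-60,78)],t);draw(fw(b,pose),col,False);print(t,fw(b.mean(0),pose))
for y in(-41.3-13,-41.3-27): draw(np.array([(535.1+sx*11,y,90.8+z) for sx,z in((-1,0),(1,0),(1,40),(-1,40))]),(255,0,0))
for k in(0,75): draw(fw(np.array(cov)+[0,75+ (k and 75),0],pose),(255,0,255))
cv2.imwrite("pics/ov.png",im)
cv2.imwrite("pics/now.png",cv2.resize(c["frame"][y0:y0+60,x0:x0+70],None,fx=10,fy=10,interpolation=cv2.INTER_CUBIC))
```

```text
0.6 [[522.97937519 -44.3710797  106.28928808]]
0.8 [[535.57282969 -43.84184338 111.33598015]]
1.0 [[548.91699229 -43.28105877 113.77793288]]
```

View pics/ov.png

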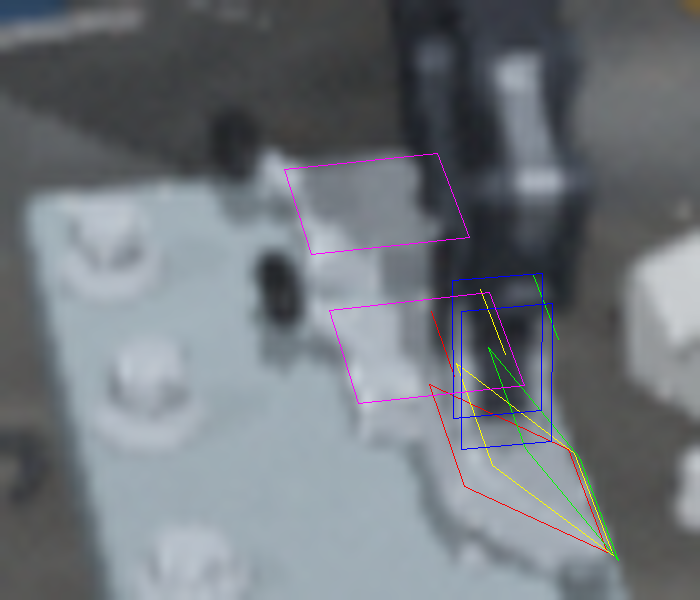

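The overlay suggests the cover lags behind the tool, so the bar creeps down and out of the pads: the domed ends hold poorly by friction. A sturdier way is to put shut fingers in front of the bar and push it back and up along the arc. The spring then rests the bar against the fingers, with no friction needed.

Request:
{"method": "arm_command", "body": {
  "steps": [0,0,0.5,0,0,-0.72,-0.04,0,0,0,-0.74,0,0,0,0,0,0,0,0,0],
  "grip_force": 40
}}

```text
time_s: 14.68
eef_pos: [466.6, -43.3, 117.5]
ee_rot: [-0.0, -0.02, 1.0, -0.0]
force: [0.1, 0.0, -0.2]
grip_width: -0.003
```

Request:
{"method": "arm_command", "body": {
  "steps": [0,0,-0.4,0,0,0,0,-0.4,0,0,0,0,-0.22,0,0,0.1,0,0,0,0,0,0,0,0,0]
}}

```text
time_s: 15.3
eef_pos: [473.8, -43.5, 66.9]
ee_rot: [0.001, -0.02, 1.0, -0.0]
force: [-0.6, 0.6, -0.1]
grip_width: -0.0
```

Request:
{"method": "arm_command", "body": {
  "steps": [0.06,0,0.02,0,0,0.06,0,0.06,0,0,0,0,0,0,0]
}}

```text
time_s: 15.68
eef_pos: [478.9, -43.3, 70.6]
ee_rot: [-0.0, -0.02, 1.0, -0.0]
force: [-1.2, -0.3, -0.7]
grip_width: -0.002
```

Request:
{"method": "arm_command", "body": {
  "steps": [0.08,0,0.09,0,0,0.08,0,0.09,0,0,0.09,0.01,0.08,0,0,0.09,0,0.07,0,0,0,0,0,0,0]
}}

```text
time_s: 16.3
eef_pos: [494.8, -42.7, 87.3]
ee_rot: [-0.001, -0.02, 1.0, 0.0]
force: [-7.1, -0.6, 6.8]
grip_width: 0.002
```

Run:
```python
from rig import *
from h import *
s=sense();print(s["eef_pos"],s["force"],s["wrist_torque"])
c=capture("side");u=project(c,fw([(-8,-75,78)],(499.3,29.7,0.042)))[0];x0,y0=[int(v)-32 for v in u]
cv2.imwrite("pics/push1.png",cv2.resize(c["frame"][y0-12:y0+48,x0:x0+70],None,fx=10,fy=10,interpolation=cv2.INTER_CUBIC))
```

```text
[494.81141671 -42.71222118  87.32823544] [-7.06333757 -0.59506571  6.7511261 ] [-0.05761298  1.28484606  0.01318522]
```

View pics/push1.png

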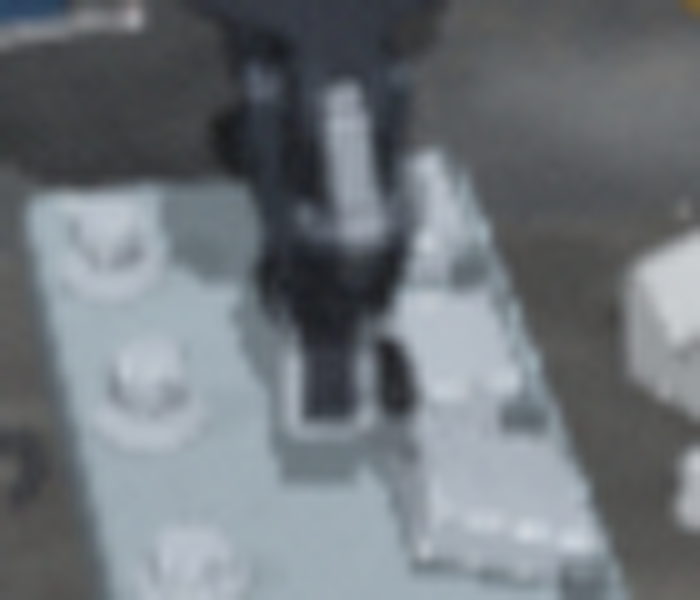

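The push works: the bar rests against the back of the fingers at (393,375) and the right cover is tilting up. I'll carry on along the arc.

Request:
{"method": "arm_command", "body": {
  "steps": [0.11,0,0.09,0,0,0.12,0.01,0.07,0,0,0.12,0,0.05,0,0,0.12,0.01,0.04,0,0,0,0,0,0,0]
}}

```text
time_s: 16.98
eef_pos: [519.8, -41.8, 99.3]
ee_rot: [0.0, -0.02, 1.0, -0.0]
force: [-2.9, 0.2, 1.6]
grip_width: 0.004
```

Request:
{"method": "arm_command", "body": {
  "steps": [0.12,0,0.03,0,0,0.12,0,0.01,0,0,0.1,0,0,0,0,0,0,0,0,0]
}}

```text
time_s: 17.48
eef_pos: [536.7, -41.8, 101.3]
ee_rot: [0.0, -0.02, 1.0, -0.0]
force: [-3.7, 0.2, 3.3]
grip_width: 0.004
```

Run:
```python
from rig import *
from h import *
s=sense();print(s["eef_pos"],s["force"],s["wrist_torque"])
c=capture("side");u=project(c,fw([(-8,-75,78)],(499.3,29.7,0.042)))[0];x0,y0=[int(v)-32 for v in u]
cv2.imwrite("pics/push2.png",cv2.resize(c["frame"][y0-12:y0+48,x0:x0+70],None,fx=10,fy=10,interpolation=cv2.INTER_CUBIC))
```

```text
[536.66459212 -41.75488389 101.29618889] [-3.67494205  0.22329157  3.28600998] [ 0.05379852  0.52797339 -0.00226872]
```

View pics/push2.png

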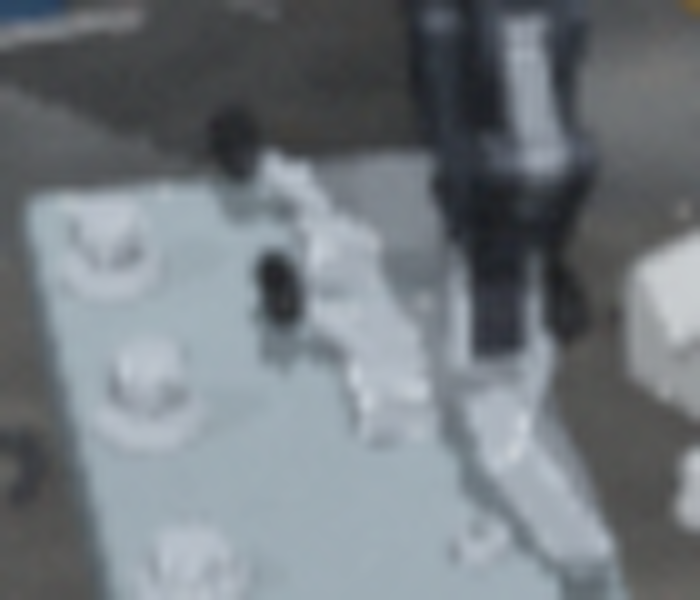

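The right cover stands well open: the bar is at (568,300) behind the fingers and the lock screw is exposed at (485,540). The other two covers are shut. I'll let it settle, check and hand in.

Request:
{"method": "arm_command", "body": {
  "steps": [0,0,0,0,0,0,0,0,0,0,0,0,0,0,0,0,0,0,0,0,0,0,0,0,0]
}}

```text
time_s: 18.15
eef_pos: [536.3, -41.8, 101.3]
ee_rot: [-0.0, -0.02, 1.0, 0.0]
force: [-3.0, -0.3, 1.8]
grip_width: -0.0
```

Run:
```python
from rig import *
from h import *
pose=(499.3,29.7,0.042)
a=capture("side");f0=a["frame"].astype(int);c=capture("side");g=cv2.cvtColor(c["frame"],cv2.COLOR_BGR2GRAY)
u=project(c,fw([(-8,-75,78)],pose))[0].astype(int)
s=sense();print(s["time_s"],s["eef_pos"],s["force"],np.abs(s["dq"]).max())
# dark bar blob right of the fingers vs model angle
ref=np.array([u[0]-32+56.5,u[1]-44+30]);x0,y0=(ref-5).astype(int)
l=cv2.connectedComponentsWithStats((g[y0:y0+11,x0:x0+10]<70).astype(np.uint8));b=1+np.argmax(l[2][1:,4]);print("bar px",l[3][b]+[x0,y0],l[2][b])
for t in(.75,.9,1.05,1.2):
    x,z=-60,32;P=[(52+x*np.cos(t)+z*np.sin(t),y,46-x*np.sin(t)+z*np.cos(t)) for y in(-75,-90)];print(t,project(c,fw(P,pose)).round(1).tolist())
print("frame diff near bar",np.abs(c["frame"].astype(int)-f0)[y0:y0+11,x0:x0+11].max())
finish_job()
```

```text
18.25 [536.34342545 -41.82313855 101.30998279] [-3.27042824  0.53262278  2.98288959] 0.0015443218252033076
bar px [281.97058824 204.11764706] [ 3  0  5  9 34]
0.75 [[273.4, 207.1], [274.6, 210.3]]
0.9 [[277.4, 205.7], [278.6, 209.0]]
1.05 [[281.4, 204.9], [282.7, 208.2]]
1.2 [[285.5, 204.7], [286.8, 207.9]]
frame diff near bar 6
the job is handed in; nothing more can be done
```

The right bolt was the loose one. It is pushed down to its stop, and its cover is held open at about 1.05 rad. I handed the job in at 18.25 s of the 48 s allowed; `finish_job` gives no verdict.

**Finding the bolt:** I tapped all three from above. The left and middle bolts held at about 48 and 51 N without sinking. The right bolt gave way with almost no force, and at about 54 mm above the bench (8 mm down) it met its stop at 24 N.

**Opening the cover:** Pinching the grip failed twice. At 50 N and again at 100 N, the bar's domed ends crept out of the pads partway up and the cover sprang shut. I then put the shut fingers in front of the bar and pushed it back and up along its arc. The spring now presses the bar against the fingers, so the hold doesn't depend on friction. This means the cover is held by pushing, not by the pinch the task described.

**Last checks:**
- **Cover angle:** the bar's position in the side picture matches about 1.05 rad, against the 0.75 rad needed.
- **Hold:** the steady force on the tool is about 3 N back and 3 N up. The arm is still, and two pictures in a row show no change at the bar.
- **Other covers:** the left and middle covers look shut in the side picture.
- **Bench items:** nothing on the bench was touched as far as I could tell, but I did not measure their positions again.
- **Disagreement:** the pinch put the right grip about 3 to 4 mm further left in y than the cameras did. It had no effect on the push.
- **Not checked again:** I did not measure the right bolt's depth after pushing it down. It was still visibly sunk when I moved on to the cover.

I viewed 11 pictures, one over the budget of 10.

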